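# Let a hoisted measuring head down on its ratchet winch

## Robot

A 7-joint arm with a two-finger parallel gripper is mounted at the origin on the work surface. World frame = base frame: x ahead of the robot, y to its left, z up, the work surface at z = 0. Lengths are in m, angles in rad, forces in N, time in s.
With the tool pointing down it reaches from about 0.35 to 0.9 m from the base axis. Payload 8.1 kg.
Tool frame: the origin (TCP) lies on the centre line of the jaws, within the pads' length; the fingertips stand arm.tips_ahead ahead of it and the grasp point (between the pads) lies 8 mm behind it (arm.tips_ahead is the distance from the TCP to the fingertips, in m); z points along the fingers, y is the direction in which the jaws open and shut (so a half turn about z gives the same grasp; the last joint's range is limited). The gripper opens to 92 mm and grips with 3 to 60 N. Pads are 19 mm wide; open, the fingers measure 130 mm over their backs; the gripper's body (75 mm by 190 mm) begins 47 mm behind the grasp point.
Start: joints at [-1.289, 0.434, 0.025, 1.573, -0.012, 1.134, -0.075], TCP at [0.235, 0.579, 0.238] pointing down, gripper open.
Joint ranges: [-2.62, 2.62], [-0.44, 2.09], [-1.27, 1.32], [0.08, 2.57], [-1.32, 4.46], [0.12, 2], [-2.74, 2.74]. Speed limits (rad/s): [2.22, 2.22, 3.01, 3.01, 3.14, 3.14, 3.14].

## Interface

Orientations are given as a rotation vector (axis times angle).
In Python, from cell import arm gives the robot as it stands. The module is installed in compiled form; this text tells all that it offers.
- The arm moves only by the tool jog_arm, never from a script. Its argument "moves" is a list of rows, each an object with "twist": the turn, a rotation vector about the tool's x, y, z in units of 10 degrees (1.0 is 10 degrees), a list of three; "xyz": the shift along the tool's x, y, z in units of 60 mm (1.0 is 60 mm), a list of three; "grip": the closure, from -1 (fully open) to 1 (shut). A call has 1 to 5 rows; each row is the pose to reach, as a shift and turn from the pose commanded when the call began, along the tool's axes at that moment; what a row does not reach only later rows make up. A row lasts 1/8 s, in which the tool goes at most 62.5 mm and 10.7 degrees, less where a joint would pass 70% of its speed; a pose out of reach is approached as far as the arm can. A call with a gripper value outside its range is refused whole. The fingers move at their own pace and stop on an object; "force" is the grip in N (left out, the last holds). Time passes only in rows, so rows that repeat a pose let the fingers close. It gives the time, the measured TCP pose, the force and the opening at its end, in the units of the state.
- arm.observe(): the state, without advancing time (a new reading comes with each control period).
- arm.get_image(name): name is "scene" or "side" or "wrist"; returns the picture (480x640x3 uint8, blue, green, red); there is no depth.
- arm.camera_params(name): a dict with "mtx" (3x3 intrinsics, pixels), "k1" (the pictures are not rectified: a ray, as slopes to the right and down, at radius r is drawn at 1 + k1 r^2 times it, then the intrinsics apply), "T" (4x4, takes a point from camera to world coordinates); the wrist camera has in their place "T_tool_cam" (4x4, takes a point from camera to tool coordinates, whose origin is the TCP and whose axes are the flange's). Camera axes: x right, y down, z forward; pixel columns grow to the right and rows downward; lengths in m; the calibration is good to about 2 mm. A picture is of the moment at which its call begins: read the wrist's pose just before it. camera_params takes no time and is no camera call.
- arm.sign_off(): hands the job in, once; it reports no verdict.
The state is a dict: "clock": time; "joints": joint angles; "dq": joint speeds; "joint_efforts": joint torques, N m; "position": TCP position; "ee_rot": TCP orientation; "force": force on the tool from outside, world axes, zero at the start; "ft_torque": the same for the moment, N m; "width": opening from 0.0 (shut) to 1.0 (fully open).
Only numpy, scipy, OpenCV 4.12 (cv2) and the standard library are available. Lean on these libraries where they do the work, as an engineer would, in place of code of your own. Each camera call takes 0.05 s, during which the arm holds its last target. There are 200 camera calls.

## Task

Let the hoisted white measuring head down onto the round stage below it with the hand winch: throw the red pawl lever over to free, take the crank up a little so that the pawl springs clear, and with its grip firmly in hand let the crank turn back slowly under the load until you feel the head resting on the stage, never letting it run or forcing it down. Only then let go of the crank, and put the pawl lever back to hold. Do not touch the head itself, and leave the other things on the bench where they are.

Things in the scene. Friction and masses are not known exactly. Their poses are not given: they have to be found in the camera images.
- crank_grip: The crank's black round grip: a free-spinning sleeve, 25 mm in diameter, 100 mm long, lying level and parallel to the winch shaft, on a crank of 80 mm radius. Origin: its centre. Pinch it from above half-way along; the crank arm is 55 mm from there. The sleeve's own orientation means nothing.
- shaft (a point): Fixed point on the winch shaft's axis, opposite the middle of the grip, 140 mm above the bench. z up; y along the shaft (the crank is on the gearbox's -y side); x square to the shaft, away from the robot. The grip circles this point in its x-z plane at 80 mm; at the start it is 150 degrees from +x towards +z.
- crank (a joint): Crank angle, rad: 0 at the start, growing as the head is hoisted, falling as it is let down (the grip goes from the -x side over the top towards +x). 1 rad is 20 mm of head travel. The load pulls the grip with 4 to 12 N towards letting down. The head seats somewhere between -1.2 and -2.4 rad. Stops at 0.5 and -2.7.
- pawl_knob (a point): Middle of the pawl lever's red knob: a level bar along the shaft's y, 17 mm in diameter, 22 mm long, 60 mm above the lever's pivot. The pivot is parallel to the shaft, at x -26, z +56 mm from point shaft. The knob leans 26 degrees to -x of upright on hold, 9 degrees to +x on free. Push it along x (3 to 6 N) or pinch it from above.
- pawl_lever (a joint): Pawl lever angle, rad: 0 on hold (knob to -x), 0.6 on free (knob to +x), a stop at each end; it stays where it is put. It turns the brass pawl through a spring: under load the pawl stays wedged in its tooth with the lever on free, and springs clear once the crank is hoisted about 0.1 rad. From then on only the hand on the crank holds the head.
- pawl_nose (a point): Nose of the brass pawl, which hangs 45 mm below the lever's pivot and reaches into the steel ratchet wheel from its -x side.
- wheel (a point): Centre of the steel ratchet wheel: 12 teeth, root radius 29 mm, tip radius 37 mm. The pawl's nose is about 33 mm from it when seated in a tooth and about 50 mm when clear.
- head: White round measuring head, 112 mm wide, 2 to 4 kg, carried on the rack at the gearbox's +y side. Origin: midway under its three ball feet, 115 mm above the bench at the start; z up. Below it in a black ring is the round stage plate, its top 70 to 90 mm up, different each time and not measured; it is sprung and gives 1 to 2 mm as it takes the weight. Feel it: the pull at the grip fades out.
- slide_box_centre (a point): Centre of a closed blue and grey slide box, 75 x 95 x 33 mm, lying loose on the bench. Not to be moved.
- jar_centre (a point): Centre of a small amber glass jar with black cap, 44 mm in diameter and 60 mm tall, standing loose on the bench. Not to be moved.
- driver_centre (a point): Middle of a loose green-handled screwdriver, 160 mm long, 26 mm thick, lying on the bench beside the winch. Not to be moved.

How it is judged:
On the way, in this order (a step that is already met when the one before it is completed fails the run):
1. the pawl lever is thrown over to free (value of joint pawl_lever above 0.45 rad), for 0.1 s.
2. with the pawl clear of the ratchet and the crank grip still in hand, the head rests on the stage (distance between pawl_nose and wheel above 0.043 m and contact force between head and anything else above 12 N and contact force between crank_grip and the fingers above 1 N), for 0.2 s.
At the end, for the whole second after the job is handed in: The head is at rest on the stage, bearing on it with more than 12 N of its weight; the pawl lever is back on hold, within 0.12 rad of its stop (value of joint pawl_lever below 0.12 rad and contact force between head and anything else above 12 N and linear speed of head below 0.003 m/s); the robot touches nothing.
It fails at once if the head runs: it moves faster than 60 mm/s (linear speed of head above 0.06 m/s).
It fails at once if the head is dropped or forced onto the stage: more than 80 N between head and stage (contact force between head and anything else above 80 N).
It fails at once if the robot touches the head, its arm or its rack (contact force between head and the fingers above 2 N or contact force between head and the arm above 2 N).
It fails at once if the slide box, the jar or the screwdriver is moved more than 15 mm (distance of any of slide_box_centre, jar_centre, driver_centre from where it was at the start of the episode above 0.015 m).
It also fails if it takes over 72 s, if anything falls off the work surface, if the arm or the gripper's body presses on something with over 40 N, if the wrist force passes 120 N, or if a joint passes its speed limit or range.

## Working session

There is one attempt and no reset: what is moved stays moved. The work goes in short steps, Python scripts to look and compute and a tool call to move; the robot and the scene stay as the last step left them, time stands still between calls to the robot, and variables do not carry over. Pictures are saved under pics/ and viewed, about 8 in all and at most 12, crops included, and the job is handed in when it is done.

Besides the shell and the picture viewer there is one more tool, called after "Request:" as name(argument=value, ...), one argument or row to a line, values as JSON. jog_arm: Moves the arm, as the interface text tells. Its arguments: {"type":"object","properties":{"moves":{"type":"array","items":{"type":"object","properties":{"twist":{"type":"array","items":{"type":"number"}},"xyz":{"type":"array","items":{"type":"number"}},"grip":{"type":"number"}}}},"force":{"type":"number"}},"required":["moves"]}

```bash
mkdir -p pics; python3 - <<'E'
from cell import arm
import cv2
s=arm.observe(); print(s, arm.tips_ahead)
for n in("scene","side"):
    cv2.imwrite(f"pics/{n}0.png",arm.get_image(n)); p=arm.camera_params(n); print(n,p)
print(arm.camera_params("wrist"))
E
```

```text
{'clock': 0.0, 'joints': array([-1.28861887,  0.43523473,  0.02497208,  1.57407216, -0.0116287 ,
        1.13404294, -0.07510186]), 'dq': array([ 2.97583679e-05, -1.11159623e-03,  8.90152575e-04,  1.34446389e-03,
        2.26083853e-03, -6.07080161e-04,  7.07925527e-04]), 'joint_efforts': array([ 2.07377234e-03, -6.67836714e+01,  9.86284576e-01, -3.14460397e+01,
       -6.03959640e-02,  4.25076485e-02,  1.30225581e-04]), 'position': array([0.23445091, 0.57882107, 0.23694731]), 'ee_rot': array([-6.00776462e-01, -3.08341897e+00,  2.51431241e-03]), 'force': array([-0.24977004, -0.52090764,  0.57099987]), 'ft_torque': array([0.00984728, 0.00241468, 0.03464543]), 'width': 0.9980607516654894} 0.011
scene {'mtx': array([[529.8591767 ,   0.        , 317.22313452],
       [  0.        , 529.8591767 , 233.70889233],
       [  0.        ,   0.        ,   1.        ]]), 'k1': -0.04487837301186116, 'T': array([[ 0.49899349,  0.47509953, -0.72476613,  1.25348039],
       [ 0.86659477, -0.26935205,  0.42007497, -0.40520636],
       [ 0.00436018, -0.83769321, -0.54612368,  0.73914715],
       [ 0.  
[... 344 characters left out ...]
,  0.66305618, -0.74405507],
       [ 0.00561837, -0.7790623 , -0.62692134,  0.87443276],
       [ 0.        ,  0.        ,  0.        ,  1.        ]])}
{'mtx': array([[338.64064324,   0.        , 314.81025134],
       [  0.        , 338.64064324, 239.70940268],
       [  0.        ,   0.        ,   1.        ]]), 'k1': -0.018738140391866533, 'T_tool_cam': array([[ 5.71854723e-04, -9.67807726e-01, -2.51690045e-01,
         6.75759140e-02],
       [ 9.99999830e-01,  5.81209351e-04,  3.71716150e-05,
         2.74161299e-04],
       [ 1.10309631e-04, -2.51690023e-01,  9.67807894e-01,
        -1.46456467e-01],
       [ 0.00000000e+00,  0.00000000e+00,  0.00000000e+00,
         1.00000000e+00]])}
```

View pics/scene0.png

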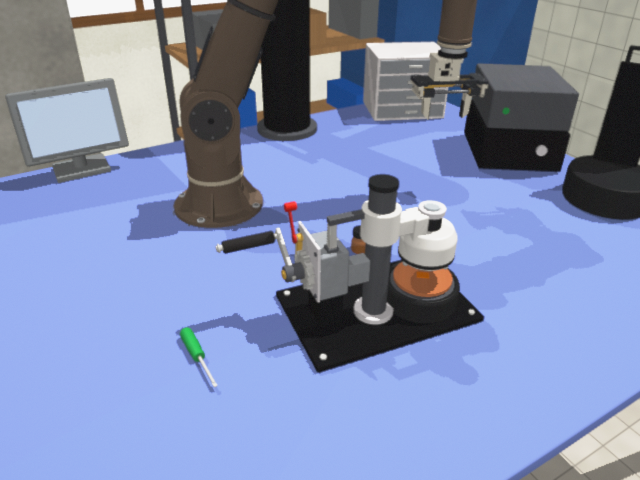

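View pics/side0.png

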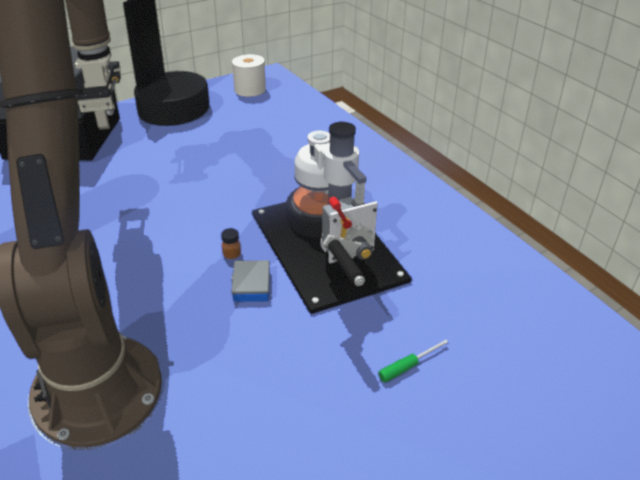

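The scene view shows the grip from about (222,247) to (275,238) and the red knob at (291,206). The side view shows the grip from (332,244) to (359,281) and the knob at about (335,202). I'll zoom in on both.

```bash
python3 - <<'E'
import cv2,numpy as np
a=cv2.imread("pics/scene0.png")[190:290,210:310];b=cv2.imread("pics/side0.png")[190:290,305:405]
for n,m in(("sc",a),("si",b)):
    r=(m[...,2]>130)&(m[...,1]<60)&(m[...,0]<60); 
    k=m.max(2)<55
    print(n,np.argwhere(r)[:,::-1].mean(0),r.sum())
cv2.imwrite("pics/crop0.png",np.hstack([cv2.resize(x,(400,400),interpolation=cv2.INTER_CUBIC) for x in(a,b)]))
E
```

```text
sc [80.66666667 26.2972973 ] 111
si [29.90909091 14.06493506] 77
```

View pics/crop0.png

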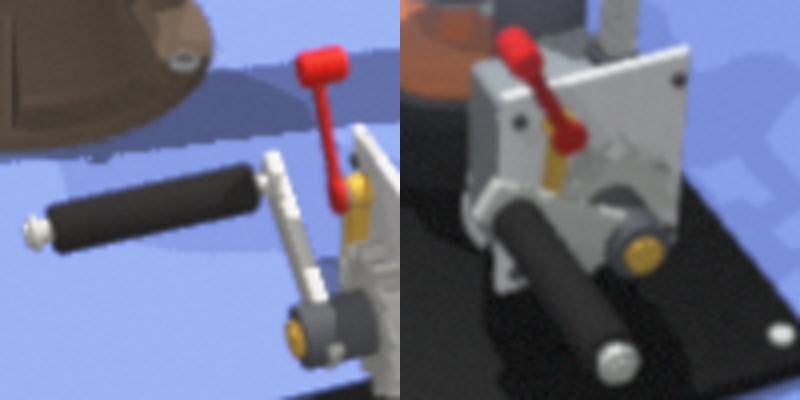

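```bash
cat > h.py <<'E'
import numpy as np,cv2
from cell import arm
from scipy.optimize import least_squares
C={n:arm.camera_params(n) for n in("scene","side")}
def proj(n,P):
    c=C[n];T=np.linalg.inv(c["T"]);P=np.atleast_2d(P)@T[:3,:3].T+T[:3,3]
    return cv2.projectPoints(P,np.zeros(3),np.zeros(3),c["mtx"],np.array([c["k1"],0,0,0]))[0][:,0]
def tri(a,b): 
    f=lambda p:np.r_[proj("scene",p)[0]-a,proj("side",p)[0]-b]
    r=least_squares(f,[.5,0,.15]);return r.x,r.fun
E
python3 - <<'E'
from h import *
obs={"knob":([290.5,206.5],[334.5,203]),"gnear":([224,247.5],[357.5,276.7]),"gfar":([273,236.7],[333.7,243.7]),"brass":([284,275],[365.5,253.7])}
X={}
for k,(a,b) in obs.items():
    X[k],f=tri(np.array(a),np.array(b)); print(k,X[k].round(4),f.round(1))
d=X["gfar"]-X["gnear"];print("len",np.linalg.norm(d),"yaw of y",np.degrees(np.arctan2(d[1],d[0])),"mid",(X["gfar"]+X["gnear"])/2)
def model(v):
    x,y,t,ky=v[:4]; L=np.array([[-.0693,-.05,.04],[-.0693,.05,.04],[-.0523,ky,.11]])
    R=np.array([[np.cos(t),-np.sin(t),0],[np.sin(t),np.cos(t),0],[0,0,1]])
    return L@R.T+[x,y,.14]
def f(v):
    P=model(v);return np.r_[(proj("scene",P)-[obs[k][0] for k in("gnear","gfar","knob")]).ravel(),(proj("side",P)-[obs[k][1] for k in("gnear","gfar","knob")]).ravel()]
r=least_squares(f,[.55,0,-.5,.08]);print(r.x,np.degrees(r.x[2]),r.fun.round(1));print(model(r.x))
E
```

```text
knob [ 0.4989 -0.0251  0.2485] [-0.1  0.1 -0.1 -0.1]
gnear [ 0.4678 -0.1499  0.1806] [-0.1  0.1 -0.1 -0.1]
gfar [ 0.4802 -0.0547  0.1811] [ 0. -0.  0.  0.]
brass [ 0.5461 -0.0665  0.1369] [-0.2  0.3 -0.2 -0.3]
len 0.09598010190457945 yaw of y 82.58404135412371 mid [ 0.47402214 -0.10227394  0.18082096]
[ 0.54236349 -0.10998956 -0.11917635  0.07846801] -6.828301643564896 [-0.9  0.6  1.1 -0.1 -0.2 -0.3  0.3  0.7 -1.1 -0.2  0.6 -0.8]
[[ 0.46761032 -0.15139552  0.18      ]
 [ 0.47949976 -0.05210483  0.18      ]
 [ 0.49976387 -0.02585995  0.25      ]]
```

```bash
cat >> h.py <<'E'
from scipy.spatial.transform import Rotation as Ro
S=np.array([.5424,-.1100,.14]);t=-.1192
RL=Ro.from_euler('z',t).as_matrix()
RT=np.c_[RL[:,1],RL[:,0],[0,0,-1]]   # tool x=local y, y=local x, z=down
def W(l): return S+RL@np.array(l)
def to(p,R=RT):
    s=arm.observe();R0=Ro.from_rotvec(s["ee_rot"]).as_matrix()
    print("xyz",(R0.T@(np.array(p)-s["position"])/.06).round(3),"twist",(np.degrees(Ro.from_matrix(R0.T@R).as_rotvec())/10).round(3))
def loc():
    s=arm.observe();print("t",s["clock"],"local mm",(1000*RL.T@(s["position"]-S)).round(1),"F loc",(RL.T@s["force"]).round(1),"w",round(s["width"],3))
E
python3 - <<'E'
from h import *
print("columntop",tri(np.array([383,183]),np.array([342,130]))[0])
print("ring",tri(np.array([432,208]),np.array([319,138]))[0])
for k in [W([-.0523,.078,.17])]: print(k);to(k)
E
```

```text
columntop [0.59917412 0.10590358 0.30879696]
ring [0.61368708 0.21580272 0.2335124 ]
[ 0.49974671 -0.02633407  0.31      ]
xyz [-7.885 -7.691 -1.205] twist [-6.000e-03  6.000e-03  7.478e+00]
```

Request:
jog_arm(
  moves=[
    {"xyz": [-0.5, -0.5, -0.4], "twist": [0, 0, 0.5], "grip": -1},
    {"xyz": [-1.0, -1.0, -0.8], "twist": [0, 0, 1.0], "grip": -1},
    {"xyz": [-1.5, -1.5, -1.2], "twist": [0, 0, 1.5], "grip": -1},
    {"xyz": [-2.0, -2.0, -1.2], "twist": [0, 0, 2.0], "grip": -1},
    {"xyz": [-2.6, -2.6, -1.2], "twist": [0, 0, 2.5], "grip": -1},
  ],
  force=8,
)

```text
clock: 0.72
position: [0.3208, 0.3751, 0.3098]
ee_rot: [-1.257, -2.879, -0.001]
force: [0.6, -0.6, -0.1]
width: 0.999
```

```bash
python3 - <<'E'
from h import *
loc();to(W([-.0523,.078,.17]))
E
```

```text
t 0.725 local mm [-277.7  455.3  169.8] F loc [ 0.7 -0.6 -0.1] w 0.999
xyz [-6.934 -2.361 -0.007] twist [ 1.000e-03 -2.000e-03  4.966e+00]
```

Request:
jog_arm(
  moves=[
    {"xyz": [-0.7, -0.24, 0], "twist": [0, 0, 0.5]},
    {"xyz": [-1.4, -0.48, 0], "twist": [0, 0, 1.0]},
    {"xyz": [-2.1, -0.72, 0], "twist": [0, 0, 1.5]},
    {"xyz": [-2.8, -0.96, 0], "twist": [0, 0, 2.0]},
    {"xyz": [-3.5, -1.2, 0], "twist": [0, 0, 2.5]},
  ],
)

```text
invalid input at $.moves[0]: expected keys twist, xyz, grip
```

```bash
python3 - <<'E'
from h import *
loc();to(W([-.0523,.078,.17]))
E
```

```text
t 0.725 local mm [-277.7  455.3  169.8] F loc [ 0.7 -0.6 -0.1] w 0.999
xyz [-6.934 -2.361 -0.007] twist [ 1.000e-03 -2.000e-03  4.966e+00]
```

Request:
jog_arm(
  moves=[
    {"xyz": [-0.7, -0.24, 0], "twist": [0, 0, 0.5], "grip": -1},
    {"xyz": [-1.4, -0.48, 0], "twist": [0, 0, 1.0], "grip": -1},
    {"xyz": [-2.1, -0.72, 0], "twist": [0, 0, 1.5], "grip": -1},
    {"xyz": [-2.8, -0.96, 0], "twist": [0, 0, 2.0], "grip": -1},
    {"xyz": [-3.5, -1.2, 0], "twist": [0, 0, 2.5], "grip": -1},
  ],
)

```text
clock: 1.35
position: [0.4112, 0.1719, 0.3096]
ee_rot: [-1.851, -2.538, 0.0]
force: [0.5, -0.7, 0.1]
width: 1.0
```

```bash
python3 - <<'E'
from h import *
loc();to(W([-.0523,.078,.17]))
E
```

```text
t 1.35 local mm [-163.8  264.3  169.6] F loc [ 0.5 -0.6  0.1] w 1.0
xyz [-3.596  0.396 -0.007] twist [-1.000e-03 -0.000e+00  2.462e+00]
```

Request:
jog_arm(
  moves=[
    {"xyz": [-0.7, 0.08, 0], "twist": [0, 0, 0.5], "grip": 0},
    {"xyz": [-1.4, 0.16, 0], "twist": [0, 0, 1.0], "grip": 0},
    {"xyz": [-2.1, 0.24, 0], "twist": [0, 0, 1.5], "grip": 0},
    {"xyz": [-2.9, 0.32, 0], "twist": [0, 0, 2.0], "grip": 0},
    {"xyz": [-3.6, 0.4, 0], "twist": [0, 0, 2.46], "grip": 0},
  ],
)

```text
clock: 1.98
position: [0.5006, -0.0264, 0.3096]
ee_rot: [-2.35, -2.085, 0.0]
force: [-0.9, -0.3, 0.7]
width: 0.517
```

```bash
python3 - <<'E'
from h import *
s=arm.observe();cv2.imwrite("pics/w1.png",arm.get_image("wrist"))
loc();to(W([-.0523,.078,.108]))
E
```

```text
t 2.025 local mm [-49.3  72.8 170. ] F loc [ 2.5 -4.1  0.7] w 0.514
xyz [ 0.09  -0.053  1.032] twist [ 0.012  0.016 -0.052]
```

View pics/w1.png

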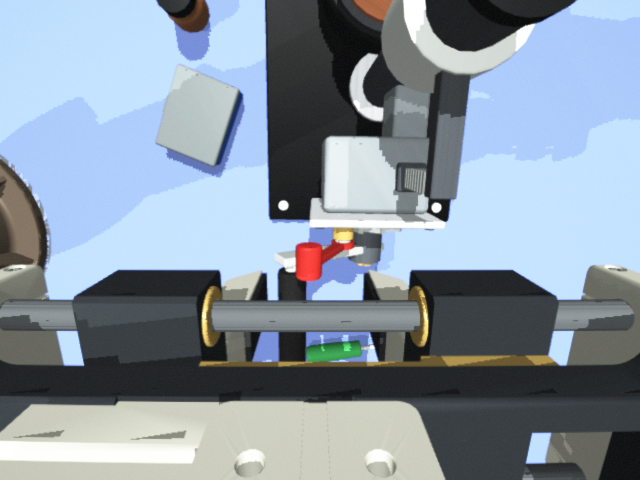

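```bash
python3 - <<'E'
from h import *
s=arm.observe();c=arm.camera_params("wrist")
u=cv2.undistortPoints(np.array([[[308.,261.]]]),c["mtx"],np.array([c["k1"],0,0,0]))[0,0]
T=np.eye(4);T[:3,:3]=Ro.from_rotvec(s["ee_rot"]).as_matrix();T[:3,3]=s["position"];T=T@c["T_tool_cam"]
d=T[:3,:3]@[*u,1];p=T[:3,3]+d*(.25-T[2,3])/d[2];print(p,1000*RL.T@(p-S)); loc();to(W([-.0523,.078,.110]))
E
```

```text
[ 0.49775582 -0.03159925  0.25      ] [-53.65064015  72.53543187 110.        ]
t 2.025 local mm [-49.3  72.8 170. ] F loc [ 2.5 -4.1  0.7] w 0.514
xyz [ 0.09  -0.052  0.999] twist [ 0.012  0.016 -0.052]
```

Request:
jog_arm(
  moves=[
    {"xyz": [0.03, -0.06, 0.5], "twist": [0, 0, -0.05], "grip": 0},
    {"xyz": [0.03, -0.06, 0.9], "twist": [0, 0, -0.05], "grip": 0},
    {"xyz": [0.03, -0.06, 1.1], "twist": [0, 0, -0.05], "grip": 0.3},
    {"xyz": [0.03, -0.06, 1.1], "twist": [0, 0, -0.05], "grip": 0.7},
    {"xyz": [0.03, -0.06, 1.1], "twist": [0, 0, -0.05], "grip": 0.8},
  ],
  force=5,
)

```text
clock: 2.65
position: [0.4984, -0.0226, 0.2447]
ee_rot: [2.336, 2.098, 0.003]
force: [8.5, -1.8, -2.3]
width: 0.221
```

```bash
python3 - <<'E'
from h import *
loc()
E
```

```text
t 2.65 local mm [-54.1  81.6 104.7] F loc [ 8.7 -0.8 -2.3] w 0.221
```

Request:
jog_arm(
  moves=[
    {"xyz": [-0.05, 0, 0], "twist": [0, 0, 0], "grip": 0.9},
    {"xyz": [-0.05, 0.15, -0.03], "twist": [0, 0, 0], "grip": 0.9},
    {"xyz": [-0.05, 0.3, -0.07], "twist": [0, 0, 0], "grip": 0.9},
    {"xyz": [-0.05, 0.45, -0.09], "twist": [0, 0, 0], "grip": 0.9},
    {"xyz": [-0.05, 0.6, -0.09], "twist": [0, 0, 0], "grip": 0.9},
  ],
)

```text
clock: 3.28
position: [0.5326, -0.0296, 0.2493]
ee_rot: [-2.337, -2.099, 0.001]
force: [-8.9, 1.7, 5.7]
width: 0.204
```

```bash
python3 - <<'E'
from h import *
loc()
E
```

```text
t 3.275 local mm [-19.3  78.7 109.3] F loc [-9.   0.6  5.7] w 0.204
```

Request:
jog_arm(
  moves=[
    {"xyz": [0, 0.04, 0], "twist": [0, 0, 0], "grip": 0.9},
    {"xyz": [0, 0.08, 0], "twist": [0, 0, 0], "grip": 0.9},
    {"xyz": [0, 0.08, 0], "twist": [0, 0, 0], "grip": 0.9},
  ],
)

```text
clock: 3.65
position: [0.5362, -0.03, 0.2487]
ee_rot: [-2.336, -2.097, 0.004]
force: [-9.5, 1.9, 6.8]
width: 0.278
```

```bash
python3 - <<'E'
from h import *
loc()
E
```

```text
t 3.65 local mm [-15.7  78.7 108.7] F loc [-9.6  0.7  6.8] w 0.278
```

Request:
jog_arm(
  moves=[
    {"xyz": [0, 0.04, 0], "twist": [0, 0, 0], "grip": 0},
    {"xyz": [0, 0.02, 0], "twist": [0, 0, 0], "grip": 0},
    {"xyz": [0, 0.02, -0.4], "twist": [0, 0, 0], "grip": 0},
    {"xyz": [0, 0.02, -0.9], "twist": [0, 0, 0], "grip": 0},
    {"xyz": [0, 0.02, -1.2], "twist": [0, 0, 0], "grip": 0},
  ],
)

```text
clock: 4.28
position: [0.5397, -0.0304, 0.3227]
ee_rot: [2.336, 2.097, 0.003]
force: [0.1, -0.6, 0.3]
width: 0.497
```

```bash
python3 - <<'E'
from h import *
loc(); m=arm.get_image("side")[170:290,290:410]; a=arm.get_image("scene")[170:290,200:320]
cv2.imwrite("pics/c2.png",np.hstack([cv2.resize(x,(400,400),interpolation=cv2.INTER_CUBIC) for x in(a,m)]))
to(W([-.0693,0,.10]));to(W([-.0693,0,.034]))
E
```

```text
t 4.275 local mm [-12.2  78.7 182.7] F loc [ 0.2 -0.6  0.3] w 0.497
xyz [-1.302 -0.982  1.379] twist [ 0.027 -0.003  0.067]
xyz [-1.302 -0.987  2.479] twist [ 0.027 -0.003  0.067]
```

View pics/c2.png

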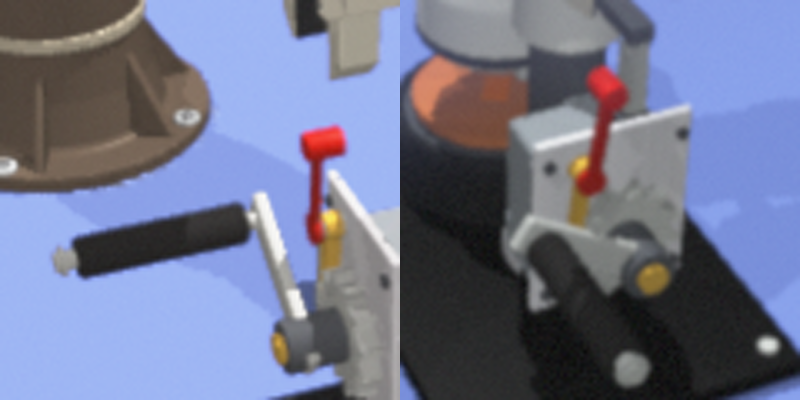

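Request:
jog_arm(
  moves=[
    {"xyz": [-0.6, -0.45, 0], "twist": [0, 0, 0], "grip": 0},
    {"xyz": [-1.3, -0.99, 0], "twist": [0, 0, 0], "grip": 0},
    {"xyz": [-1.3, -0.99, 0.6], "twist": [0, 0, 0.07], "grip": 0},
    {"xyz": [-1.3, -0.99, 1.2], "twist": [0, 0, 0.07], "grip": 0},
    {"xyz": [-1.3, -0.99, 1.2], "twist": [0, 0, 0.07], "grip": 0},
  ],
)

```text
clock: 5.0
position: [0.4694, -0.101, 0.2468]
ee_rot: [-2.349, -2.082, 0.006]
force: [-0.4, -0.2, 0.2]
width: 0.499
```

```bash
python3 - <<'E'
from h import *
loc(); k=tri(np.array([297.5,213]),np.array([351.5,196.4]));print(RL.T@(k[0]-S),k[1])
to(W([-.0693,0,.032]))
E
```

```text
t 5.0 local mm [-73.6   0.2 106.8] F loc [-0.4 -0.2  0.2] w 0.499
[-0.01877734  0.07938278  0.11327305] [-0.15394971  0.23355513 -0.13080453 -0.2555461 ]
xyz [-0.003  0.077  1.247] twist [-0.027  0.006 -0.005]
```

Request:
jog_arm(
  moves=[
    {"xyz": [0, 0.07, 0.6], "twist": [0, 0, 0], "grip": 0},
    {"xyz": [0, 0.07, 1.1], "twist": [0, 0, 0], "grip": 0},
    {"xyz": [0, 0.07, 1.25], "twist": [0, 0, 0], "grip": 0.3},
    {"xyz": [0, 0.07, 1.25], "twist": [0, 0, 0], "grip": 0.8},
    {"xyz": [0, 0.07, 1.25], "twist": [0, 0, 0], "grip": 0.9},
  ],
  force=35,
)

```text
clock: 5.62
position: [0.4722, -0.1014, 0.1742]
ee_rot: [-2.347, -2.081, 0.005]
force: [-10.6, -0.7, -1.3]
width: 0.266
```

```bash
python3 - <<'E'
from h import *
loc()
E
```

```text
t 5.625 local mm [-70.7   0.2  34.2] F loc [-10.5  -2.   -1.3] w 0.266
```

Request:
jog_arm(
  moves=[
    {"xyz": [0, -0.03, 0.05], "twist": [0, 0, 0], "grip": 0.9},
    {"xyz": [0, -0.05, 0.1], "twist": [0, 0, 0], "grip": 0.9},
    {"xyz": [0, -0.08, 0.15], "twist": [0, 0, 0], "grip": 0.9},
    {"xyz": [0, -0.11, 0.21], "twist": [0, 0, 0], "grip": 0.9},
    {"xyz": [0, -0.11, 0.21], "twist": [0, 0, 0], "grip": 0.9},
  ],
)

```text
clock: 6.25
position: [0.466, -0.1006, 0.1624]
ee_rot: [-2.348, -2.081, 0.003]
force: [-13.1, 1.9, 10.9]
width: 0.263
```

```bash
python3 - <<'E'
from h import *
loc()
a=arm.get_image("scene")[170:290,200:320];m=arm.get_image("side")[170:290,290:410]
cv2.imwrite("pics/c3.png",np.hstack([cv2.resize(x,(400,400),interpolation=cv2.INTER_CUBIC) for x in(a,m)]))
E
```

```text
t 6.25 local mm [-76.9   0.2  22.4] F loc [-13.3   0.3  10.9] w 0.263
```

View pics/c3.png

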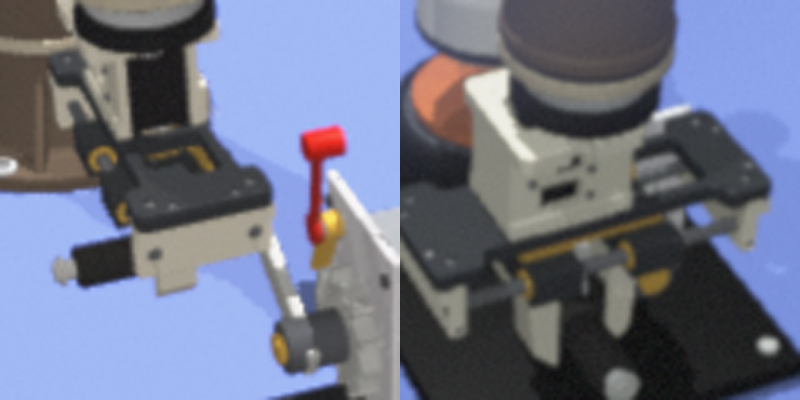

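```bash
cat >> h.py <<'E'
def path(c0,ths,cx=-1.8,cz=-5.5):
    P=np.array([[cx+80*np.cos(np.radians(a)),80*np.sin(np.radians(a))+cz] for a in ths]);c=np.array(c0)
    for i in range(0,len(P),5):
        b=P[i:i+5]-c; u=(b*[1,-1]/60).round(2); print(ths[i:i+5][-1].round(1),[f"0,{y:.2f},{z:.2f}" for y,z in u]); c=c+u[-1]*[60,-60]
    print("cmd end",c)
E
python3 - <<'E'
from h import *
path([-76.0,19.2],np.arange(157,81,-3.0))
E
```

```text
145.0 ['0,0.01,-0.11', '0,0.04,-0.17', '0,0.07,-0.23', '0,0.11,-0.29', '0,0.14,-0.35']
130.0 ['0,0.05,-0.06', '0,0.09,-0.11', '0,0.14,-0.16', '0,0.19,-0.21', '0,0.24,-0.26']
115.0 ['0,0.05,-0.04', '0,0.11,-0.08', '0,0.17,-0.12', '0,0.23,-0.16', '0,0.29,-0.19']
100.0 ['0,0.07,-0.02', '0,0.13,-0.05', '0,0.20,-0.07', '0,0.27,-0.09', '0,0.34,-0.10']
85.0 ['0,0.06,-0.01', '0,0.13,-0.02', '0,0.20,-0.02', '0,0.27,-0.02', '0,0.34,-0.02']
82.0 ['0,0.07,0.01']
cmd end [ 9.2 73.8]
```

Request:
jog_arm(
  moves=[
    {"xyz": [0, 0.01, -0.08], "twist": [0, 0, 0], "grip": 0.9},
    {"xyz": [0, 0.04, -0.16], "twist": [0, 0, 0], "grip": 0.9},
    {"xyz": [0, 0.07, -0.23], "twist": [0, 0, 0], "grip": 0.9},
    {"xyz": [0, 0.11, -0.29], "twist": [0, 0, 0], "grip": 0.9},
    {"xyz": [0, 0.14, -0.35], "twist": [0, 0, 0], "grip": 0.9},
  ],
)

```text
clock: 6.98
position: [0.48, -0.1023, 0.185]
ee_rot: [2.347, 2.082, 0.007]
force: [8.0, -1.4, -1.5]
width: 0.262
```

```bash
python3 - <<'E'
from h import *
loc()
E
```

```text
t 6.975 local mm [-62.8   0.2  45. ] F loc [ 8.1 -0.4 -1.5] w 0.262
```

Request:
jog_arm(
  moves=[
    {"xyz": [0, 0, 0], "twist": [0, 0, 0], "grip": 0.9},
    {"xyz": [0, 0, 0], "twist": [0, 0, 0], "grip": 0.9},
  ],
)

```text
clock: 7.22
position: [0.4799, -0.1023, 0.1847]
ee_rot: [2.347, 2.082, 0.007]
force: [5.6, -0.7, 2.4]
width: 0.264
```

```bash
python3 - <<'E'
from h import *
loc(); 
E
```

```text
t 7.225 local mm [-63.    0.2  44.7] F loc [ 5.6 -0.1  2.4] w 0.264
```

```bash
python3 - <<'E'
from h import *
path([-63.0,44.7],np.arange(138,81,-3.0))
E
```

```text
126.0 ['0,0.03,-0.06', '0,0.08,-0.11', '0,0.13,-0.15', '0,0.18,-0.20', '0,0.24,-0.24']
111.0 ['0,0.05,-0.04', '0,0.11,-0.08', '0,0.17,-0.11', '0,0.24,-0.14', '0,0.30,-0.17']
96.0 ['0,0.07,-0.02', '0,0.13,-0.04', '0,0.20,-0.06', '0,0.27,-0.07', '0,0.34,-0.08']
84.0 ['0,0.07,-0.00', '0,0.14,-0.01', '0,0.21,-0.00', '0,0.28,0.00']
cmd end [ 6.6 74.1]
```

Request:
jog_arm(
  moves=[
    {"xyz": [0, 0.03, -0.06], "twist": [0, 0, 0], "grip": 0.9},
    {"xyz": [0, 0.08, -0.11], "twist": [0, 0, 0], "grip": 0.9},
    {"xyz": [0, 0.13, -0.15], "twist": [0, 0, 0], "grip": 0.9},
    {"xyz": [0, 0.18, -0.2], "twist": [0, 0, 0], "grip": 0.9},
    {"xyz": [0, 0.24, -0.24], "twist": [0, 0, 0], "grip": 0.9},
  ],
)

```text
clock: 7.85
position: [0.4955, -0.1043, 0.1985]
ee_rot: [2.345, 2.08, 0.007]
force: [15.3, -2.4, -15.4]
width: 0.26
```

```bash
python3 - <<'E'
from h import *
loc(); 
E
```

```text
t 7.85 local mm [-47.3   0.1  58.5] F loc [ 15.5  -0.6 -15.4] w 0.26
```

```bash
python3 - <<'E'
from h import *
D=np.array([[-70.7,34.2],[-76.9,22.4],[-63,44.7],[-47.3,58.5]])
r=least_squares(lambda c:np.hypot(*(D-c).T)-80,[-1.8,-5.5]);print(r.x,r.fun); c=r.x
print(np.degrees(np.arctan2(*(D-c).T[::-1])))
th=np.degrees(np.arctan2(58.5-c[1],-47.3-c[0]))
path([-47.3,58.5],np.arange(th-2.5,81,-3.0),*(c))
E
```

```text
[-2.85805416 -8.0496781 ] [-0.07775707  0.05868248 -0.00261136  0.02465998]
[148.08674059 157.64513248 138.74644215 123.73504132]
109.2 ['0,0.05,-0.03', '0,0.11,-0.07', '0,0.17,-0.10', '0,0.24,-0.13', '0,0.30,-0.15']
94.2 ['0,0.07,-0.02', '0,0.14,-0.04', '0,0.20,-0.05', '0,0.27,-0.06', '0,0.34,-0.07']
82.2 ['0,0.07,-0.00', '0,0.14,-0.00', '0,0.21,0.00', '0,0.28,0.01']
cmd end [ 7.9 71.1]
```

Request:
jog_arm(
  moves=[
    {"xyz": [0, 0.07, 0.0], "twist": [0, 0, 0], "grip": 0.9},
    {"xyz": [0, 0.13, -0.04], "twist": [0, 0, 0], "grip": 0.9},
    {"xyz": [0, 0.19, -0.07], "twist": [0, 0, 0], "grip": 0.9},
    {"xyz": [0, 0.25, -0.1], "twist": [0, 0, 0], "grip": 0.9},
    {"xyz": [0, 0.31, -0.12], "twist": [0, 0, 0], "grip": 0.9},
  ],
)

```text
clock: 8.48
position: [0.5109, -0.1065, 0.2054]
ee_rot: [2.349, 2.083, 0.002]
force: [1.7, -2.9, 10.0]
width: 0.263
```

```bash
cat >> h.py <<'E'
def crank(c=(-2.86,-8.05)):
    loc();s=arm.observe();p=1000*RL.T@(s["position"]-S);F=RL.T@s["force"];d=np.array([p[0]-c[0],p[2]-c[1]]);r=np.hypot(*d);n=d/r
    th=np.degrees(np.arctan2(d[1],d[0]));print("th",th.round(1),"q",np.radians(th-148.1).round(3),"r",r.round(2),"Frad",(n@F[[0,2]]).round(1),"Ftan",(n[1]*F[0]-n[0]*F[2]).round(1));return p[[0,2]],th
E
python3 - <<'E'
from h import *
p,th=crank();path(p,np.arange(th-3,75,-3.0),-2.86,-8.05)
E
```

```text
t 8.475 local mm [-31.7  -0.3  65.4] F loc [ 2.  -2.7 10. ] w 0.263
th 111.5 q -0.639 r 78.91 Frad 8.6 Ftan 5.5
96.5 ['0,0.06,-0.04', '0,0.13,-0.06', '0,0.19,-0.08', '0,0.26,-0.09', '0,0.33,-0.10']
81.5 ['0,0.07,-0.01', '0,0.14,-0.01', '0,0.21,-0.01', '0,0.28,-0.00', '0,0.35,0.01']
75.5 ['0,0.07,0.01', '0,0.14,0.02']
cmd end [17.46120114 69.5851013 ]
```

Request:
jog_arm(
  moves=[
    {"xyz": [0, 0.06, -0.04], "twist": [0, 0, 0], "grip": 0.9},
    {"xyz": [0, 0.13, -0.06], "twist": [0, 0, 0], "grip": 0.9},
    {"xyz": [0, 0.19, -0.08], "twist": [0, 0, 0], "grip": 0.9},
    {"xyz": [0, 0.26, -0.09], "twist": [0, 0, 0], "grip": 0.9},
    {"xyz": [0, 0.33, -0.1], "twist": [0, 0, 0], "grip": 0.9},
  ],
)

```text
clock: 9.1
position: [0.5301, -0.109, 0.2103]
ee_rot: [2.35, 2.083, -0.0]
force: [6.0, -4.6, -4.3]
width: 0.264
```

```bash
python3 - <<'E'
from h import *
p,th=crank();path(p,np.arange(th-2,75,-2.0),-2.86,-8.05)
E
```

```text
t 9.1 local mm [-12.4  -0.5  70.3] F loc [ 6.5 -3.8 -4.3] w 0.264
th 96.9 q -0.893 r 78.94 Frad -5.0 Ftan 6.0
86.9 ['0,0.04,-0.02', '0,0.09,-0.03', '0,0.14,-0.03', '0,0.18,-0.03', '0,0.23,-0.03']
76.9 ['0,0.05,0.01', '0,0.09,0.01', '0,0.14,0.02', '0,0.18,0.03', '0,0.23,0.04']
cmd end [15.22942473 69.71550275]
```

Request:
jog_arm(
  moves=[
    {"xyz": [0, 0.05, 0], "twist": [0, 0, 0], "grip": 0.9},
    {"xyz": [0, 0.1, -0.01], "twist": [0, 0, 0], "grip": 0.9},
    {"xyz": [0, 0.14, -0.01], "twist": [0, 0, 0], "grip": 0.9},
    {"xyz": [0, 0.18, -0.01], "twist": [0, 0, 0], "grip": 0.9},
    {"xyz": [0, 0.23, -0.01], "twist": [0, 0, 0], "grip": 0.9},
  ],
)

```text
clock: 9.72
position: [0.5433, -0.1108, 0.2106]
ee_rot: [2.35, 2.083, -0.001]
force: [4.6, -4.4, -4.5]
width: 0.259
```

```bash
python3 - <<'E'
from h import *
p,th=crank();path(p,np.arange(th-1.5,15,-1.5),-2.86,-9.05)
a=arm.get_image("scene")[170:330,320:480];m=arm.get_image("side")[120:250,260:390]
cv2.imwrite("pics/c4.png",np.hstack([cv2.resize(x,(400,400),interpolation=cv2.INTER_CUBIC) for x in(a,m)]))
E
```

```text
t 9.725 local mm [ 0.9 -0.6 70.6] F loc [ 5.1 -3.8 -4.5] w 0.259
th 87.2 q -1.062 r 78.78 Frad -4.3 Ftan 5.3
79.7 ['0,0.04,-0.00', '0,0.07,0.00', '0,0.11,0.01', '0,0.14,0.01', '0,0.17,0.02']
72.2 ['0,0.04,0.00', '0,0.07,0.01', '0,0.11,0.02', '0,0.14,0.03', '0,0.17,0.04']
64.7 ['0,0.04,0.01', '0,0.07,0.02', '0,0.10,0.03', '0,0.13,0.05', '0,0.17,0.06']
57.2 ['0,0.03,0.02', '0,0.06,0.03', '0,0.09,0.05', '0,0.12,0.07', '0,0.15,0.09']
49.7 ['0,0.03,0.02', '0,0.06,0.04', '0,0.08,0.06', '0,0.11,0.08', '0,0.14,0.10']
42.2 ['0,0.02,0.02', '0,0.05,0.05', '0,0.08,0.07', '0,0.10,0.10', '0,0.12,0.12']
34.7 ['0,0.03,0.03', '0,0.05,0.05', '0,0.07,0.08', '0,0.09,0.11', '0,0.11,0.14']
27.2 ['0,0.02,0.03', '0,0.04,0.06', '0,0.06,0.09', '0,0.08,0.12', '0,0.09,0.15']
19.7 ['0,0.02,0.03', '0,0.03,0.06', '0,0.05,0.09', '0,0.06,0.13', '0,0.07,0.16']
15.2 ['0,0.01,0.03', '0,0.02,0.06', '0,0.03,0.10']
cmd end [74.14780113 11.83358105]
```

View pics/c4.png

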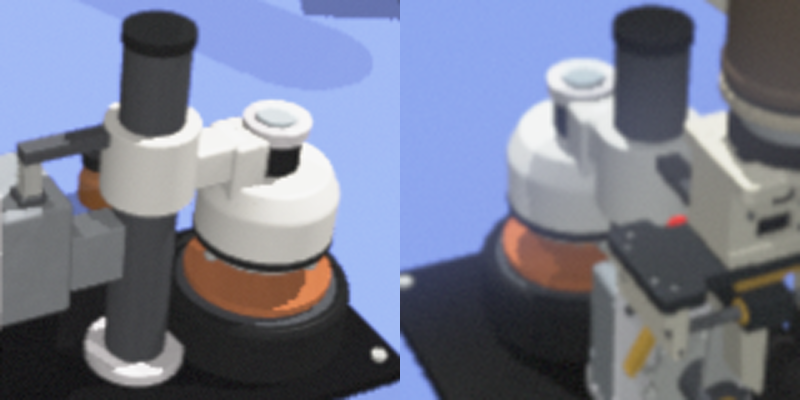

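Request:
jog_arm(
  moves=[
    {"xyz": [0, 0.04, 0.01], "twist": [0, 0, 0], "grip": 0.9},
    {"xyz": [0, 0.07, 0.01], "twist": [0, 0, 0], "grip": 0.9},
    {"xyz": [0, 0.11, 0.02], "twist": [0, 0, 0], "grip": 0.9},
    {"xyz": [0, 0.14, 0.02], "twist": [0, 0, 0], "grip": 0.9},
  ],
)

```text
clock: 10.32
position: [0.5518, -0.1119, 0.2096]
ee_rot: [2.35, 2.083, -0.001]
force: [5.1, -4.3, -3.8]
width: 0.259
```

```bash
python3 - <<'E'
from h import *
crank()
E
```

```text
t 10.325 local mm [ 9.5 -0.8 69.6] F loc [ 5.6 -3.7 -3.8] w 0.259
th 80.9 q -1.172 r 78.59 Frad -2.9 Ftan 6.1
```

Request:
jog_arm(
  moves=[
    {"xyz": [0, 0.04, 0.01], "twist": [0, 0, 0], "grip": 0.9},
    {"xyz": [0, 0.07, 0.02], "twist": [0, 0, 0], "grip": 0.9},
    {"xyz": [0, 0.11, 0.03], "twist": [0, 0, 0], "grip": 0.9},
    {"xyz": [0, 0.14, 0.04], "twist": [0, 0, 0], "grip": 0.9},
  ],
)

```text
clock: 10.82
position: [0.5605, -0.1131, 0.2074]
ee_rot: [2.349, 2.082, -0.0]
force: [5.1, -5.3, -0.2]
width: 0.261
```

```bash
python3 - <<'E'
from h import *
crank()
E
```

```text
t 10.825 local mm [18.3 -0.9 67.4] F loc [ 5.7 -4.6 -0.2] w 0.261
th 74.3 q -1.287 r 78.41 Frad 1.3 Ftan 5.6
```

Request:
jog_arm(
  moves=[
    {"xyz": [0, 0.03, 0.01], "twist": [0, 0, 0], "grip": 0.9},
    {"xyz": [0, 0.07, 0.02], "twist": [0, 0, 0], "grip": 0.9},
    {"xyz": [0, 0.1, 0.03], "twist": [0, 0, 0], "grip": 0.9},
    {"xyz": [0, 0.14, 0.04], "twist": [0, 0, 0], "grip": 0.9},
  ],
)

```text
clock: 11.32
position: [0.5683, -0.1141, 0.2048]
ee_rot: [2.35, 2.083, -0.001]
force: [3.8, -6.4, -3.9]
width: 0.263
```

```bash
python3 - <<'E'
from h import *
crank()
E
```

```text
t 11.325 local mm [26.2 -1.  64.8] F loc [ 4.5 -5.9 -3.9] w 0.263
th 68.2 q -1.394 r 78.41 Frad -2.0 Ftan 5.7
```

Request:
jog_arm(
  moves=[
    {"xyz": [-0.01, 0.03, 0.02], "twist": [0, 0, 0], "grip": 0.9},
    {"xyz": [-0.01, 0.07, 0.04], "twist": [0, 0, 0], "grip": 0.9},
    {"xyz": [-0.02, 0.1, 0.05], "twist": [0, 0, 0], "grip": 0.9},
    {"xyz": [-0.02, 0.13, 0.07], "twist": [0, 0, 0], "grip": 0.9},
  ],
)

```text
clock: 11.82
position: [0.5765, -0.1153, 0.2007]
ee_rot: [2.349, 2.084, 0.001]
force: [6.9, -2.8, -1.7]
width: 0.265
```

```bash
python3 - <<'E'
from h import *
crank()
E
```

```text
t 11.825 local mm [34.5 -1.2 60.7] F loc [ 7.2 -1.9 -1.7] w 0.265
th 61.5 q -1.511 r 78.25 Frad 1.9 Ftan 7.2
```

Request:
jog_arm(
  moves=[
    {"xyz": [0, 0.03, 0.02], "twist": [0, 0, 0], "grip": 0.9},
    {"xyz": [0, 0.06, 0.03], "twist": [0, 0, 0], "grip": 0.9},
    {"xyz": [0, 0.09, 0.05], "twist": [0, 0, 0], "grip": 0.9},
    {"xyz": [0, 0.12, 0.07], "twist": [0, 0, 0], "grip": 0.9},
  ],
)

```text
clock: 12.32
position: [0.5835, -0.1162, 0.1964]
ee_rot: [2.35, 2.084, 0.0]
force: [6.0, -2.6, -3.0]
width: 0.264
```

```bash
python3 - <<'E'
from h import *
crank()
E
```

```text
t 12.325 local mm [41.5 -1.3 56.4] F loc [ 6.2 -1.9 -3. ] w 0.264
th 55.4 q -1.617 r 78.23 Frad 1.1 Ftan 6.8
```

Request:
jog_arm(
  moves=[
    {"xyz": [0, 0.03, 0.02], "twist": [0, 0, 0], "grip": 0.9},
    {"xyz": [0, 0.06, 0.04], "twist": [0, 0, 0], "grip": 0.9},
    {"xyz": [0, 0.09, 0.06], "twist": [0, 0, 0], "grip": 0.9},
    {"xyz": [0, 0.11, 0.08], "twist": [0, 0, 0], "grip": 0.9},
  ],
)

```text
clock: 12.82
position: [0.5899, -0.1171, 0.1914]
ee_rot: [2.35, 2.084, -0.0]
force: [4.7, -2.4, -2.6]
width: 0.263
```

```bash
python3 - <<'E'
from h import *
crank()
E
```

```text
t 12.825 local mm [48.  -1.4 51.4] F loc [ 5.  -1.8 -2.6] w 0.263
th 49.5 q -1.721 r 78.25 Frad 1.3 Ftan 5.5
```

Request:
jog_arm(
  moves=[
    {"xyz": [0, 0.03, 0.02], "twist": [0, 0, 0], "grip": 0.9},
    {"xyz": [0, 0.05, 0.04], "twist": [0, 0, 0], "grip": 0.9},
    {"xyz": [0, 0.08, 0.06], "twist": [0, 0, 0], "grip": 0.9},
    {"xyz": [0, 0.1, 0.09], "twist": [0, 0, 0], "grip": 0.9},
  ],
)

```text
clock: 13.32
position: [0.5956, -0.1178, 0.1859]
ee_rot: [2.35, 2.084, -0.001]
force: [5.2, -3.4, -3.5]
width: 0.267
```

```bash
python3 - <<'E'
from h import *
crank()
E
```

```text
t 13.325 local mm [53.8 -1.5 45.9] F loc [ 5.6 -2.8 -3.5] w 0.267
th 43.6 q -1.824 r 78.2 Frad 1.6 Ftan 6.4
```

Request:
jog_arm(
  moves=[
    {"xyz": [0, 0.02, 0.02], "twist": [0, 0, 0], "grip": 0.9},
    {"xyz": [0, 0.05, 0.05], "twist": [0, 0, 0], "grip": 0.9},
    {"xyz": [0, 0.07, 0.07], "twist": [0, 0, 0], "grip": 0.9},
    {"xyz": [0, 0.09, 0.1], "twist": [0, 0, 0], "grip": 0.9},
  ],
)

```text
clock: 13.82
position: [0.6008, -0.1185, 0.1799]
ee_rot: [2.35, 2.084, -0.001]
force: [3.2, -3.6, -3.1]
width: 0.263
```

```bash
python3 - <<'E'
from h import *
crank()
E
```

```text
t 13.825 local mm [59.  -1.5 39.9] F loc [ 3.6 -3.2 -3.1] w 0.263
th 37.8 q -1.925 r 78.24 Frad 0.9 Ftan 4.7
```

Request:
jog_arm(
  moves=[
    {"xyz": [0, 0.02, 0.03], "twist": [0, 0, 0], "grip": 0.9},
    {"xyz": [0, 0.04, 0.05], "twist": [0, 0, 0], "grip": 0.9},
    {"xyz": [0, 0.06, 0.08], "twist": [0, 0, 0], "grip": 0.9},
    {"xyz": [0, 0.08, 0.11], "twist": [0, 0, 0], "grip": 0.9},
  ],
)

```text
clock: 14.32
position: [0.6053, -0.1191, 0.1736]
ee_rot: [-2.351, -2.084, 0.001]
force: [-0.4, -4.5, 2.8]
width: 0.264
```

```bash
python3 - <<'E'
from h import *
crank()
E
```

```text
t 14.325 local mm [63.5 -1.5 33.6] F loc [ 0.1 -4.6  2.8] w 0.264
th 32.1 q -2.024 r 78.34 Frad 1.6 Ftan -2.3
```

Request:
jog_arm(
  moves=[
    {"xyz": [0, 0, 0], "twist": [0, 0, 0], "grip": 0.9},
    {"xyz": [0, 0, 0], "twist": [0, 0, 0], "grip": 0.9},
    {"xyz": [0, 0, 0], "twist": [0, 0, 0], "grip": 0.9},
  ],
)

```text
clock: 14.7
position: [0.6052, -0.1191, 0.1736]
ee_rot: [2.351, 2.084, -0.001]
force: [-0.8, -4.1, 1.9]
width: 0.265
```

```bash
python3 - <<'E'
from h import *
crank()
a=arm.get_image("scene")[170:330,320:480];m=arm.get_image("side")[120:250,260:390]
cv2.imwrite("pics/c5.png",np.hstack([cv2.resize(x,(400,400),interpolation=cv2.INTER_CUBIC) for x in(a,m)]))
E
```

```text
t 14.7 local mm [63.5 -1.5 33.6] F loc [-0.3 -4.1  1.9] w 0.265
th 32.1 q -2.024 r 78.34 Frad 0.7 Ftan -1.8
```

View pics/c5.png

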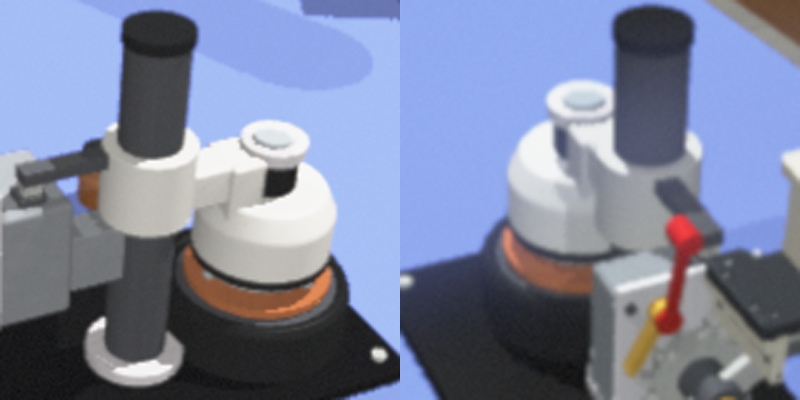

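Request:
jog_arm(
  moves=[
    {"xyz": [0, -0.01, -0.02], "twist": [0, 0, 0], "grip": 0.5},
    {"xyz": [0, -0.01, -0.02], "twist": [0, 0, 0], "grip": 0},
    {"xyz": [0, -0.01, -0.02], "twist": [0, 0, 0], "grip": 0},
    {"xyz": [0, -0.01, -0.5], "twist": [0, 0, 0], "grip": 0},
    {"xyz": [0, -0.01, -1.2], "twist": [0, 0, 0], "grip": 0},
  ],
)

```text
clock: 15.42
position: [0.6041, -0.1172, 0.245]
ee_rot: [-2.347, -2.084, 0.003]
force: [0.6, -0.4, -0.3]
width: 0.497
```

Request:
jog_arm(
  moves=[
    {"xyz": [0, 0, -0.6], "twist": [0, 0, 0], "grip": 0},
    {"xyz": [0, 0, -1.2], "twist": [0, 0, 0], "grip": 0},
    {"xyz": [0.3, -0.4, -1.2], "twist": [0, 0, 0], "grip": 0},
    {"xyz": [0.9, -0.9, -1.2], "twist": [0, 0, 0], "grip": 0},
    {"xyz": [1.3, -1.35, -1.2], "twist": [0, 0, 0], "grip": 0},
  ],
)

```text
clock: 16.05
position: [0.5328, -0.0288, 0.3172]
ee_rot: [-2.347, -2.086, -0.0]
force: [-0.5, 0.9, 0.1]
width: 0.5
```

```bash
python3 - <<'E'
from h import *
loc();to(W([-.0188,.078,.106]))
E
```

```text
t 16.05 local mm [-19.2  79.4 177.2] F loc [-0.6  0.8  0.1] w 0.5
xyz [-0.026  0.008  1.186] twist [-0.006 -0.007  0.011]
```

Request:
jog_arm(
  moves=[
    {"xyz": [-0.05, 0.03, 0.6], "twist": [0, 0, 0], "grip": 0},
    {"xyz": [-0.05, 0.03, 1.0], "twist": [0, 0, 0], "grip": 0},
    {"xyz": [-0.05, 0.03, 1.2], "twist": [0, 0, 0], "grip": 0.3},
    {"xyz": [-0.05, 0.03, 1.2], "twist": [0, 0, 0], "grip": 0.8},
    {"xyz": [-0.05, 0.03, 1.2], "twist": [0, 0, 0], "grip": 0.9},
  ],
  force=8,
)

```text
clock: 16.68
position: [0.5333, -0.0343, 0.2456]
ee_rot: [-2.347, -2.082, 0.004]
force: [-17.7, 0.8, 9.3]
width: 0.223
```

Request:
jog_arm(
  moves=[
    {"xyz": [0, -0.1, 0], "twist": [0, 0, 0], "grip": 0.9},
    {"xyz": [0, -0.25, 0.02], "twist": [0, 0, 0], "grip": 0.9},
    {"xyz": [0, -0.4, 0.05], "twist": [0, 0, 0], "grip": 0.9},
    {"xyz": [0, -0.52, 0.09], "twist": [0, 0, 0], "grip": 0.9},
    {"xyz": [0, -0.6, 0.1], "twist": [0, 0, 0], "grip": 0.9},
  ],
)

```text
clock: 17.3
position: [0.5021, -0.0303, 0.2416]
ee_rot: [2.347, 2.082, 0.009]
force: [8.0, 0.4, 7.8]
width: 0.217
```

```bash
python3 - <<'E'
from h import *
loc()
E
```

```text
t 17.3 local mm [-49.5  74.3 101.6] F loc [8.  1.3 7.8] w 0.217
```

Request:
jog_arm(
  moves=[
    {"xyz": [0, -0.05, 0], "twist": [0, 0, 0], "grip": 0.9},
    {"xyz": [0, -0.1, 0], "twist": [0, 0, 0], "grip": 0.9},
    {"xyz": [0, -0.12, 0], "twist": [0, 0, 0], "grip": 0.9},
  ],
)

```text
clock: 17.68
position: [0.4967, -0.0296, 0.2415]
ee_rot: [2.344, 2.08, 0.012]
force: [16.8, -0.4, -1.5]
width: 0.262
```

```bash
python3 - <<'E'
from h import *
loc()
E
```

```text
t 17.675 local mm [-54.9  74.4 101.5] F loc [16.7  1.6 -1.5] w 0.262
```

Request:
jog_arm(
  moves=[
    {"xyz": [0, 0.03, 0], "twist": [0, 0, 0], "grip": 0},
    {"xyz": [0, 0.03, 0], "twist": [0, 0, 0], "grip": 0},
    {"xyz": [0, 0.03, -0.4], "twist": [0, 0, 0], "grip": 0},
    {"xyz": [0, 0.03, -1.0], "twist": [0, 0, 0], "grip": 0},
    {"xyz": [0, -0.5, -1.7], "twist": [0, 0, 0], "grip": 0},
  ],
)

```text
clock: 18.3
position: [0.4619, -0.0258, 0.3415]
ee_rot: [-2.35, -2.084, 0.006]
force: [-0.6, 0.4, 0.6]
width: 0.5
```

Request:
jog_arm(
  moves=[
    {"xyz": [0, -0.5, 0], "twist": [0, 0, 0], "grip": 0},
    {"xyz": [0, -1, 0], "twist": [0, 0, 0], "grip": 0},
    {"xyz": [0, -1, 0], "twist": [0, 0, 0], "grip": 0},
    {"xyz": [0, -1, 0], "twist": [0, 0, 0], "grip": 0},
  ],
)

```text
clock: 18.8
position: [0.4029, -0.0188, 0.3413]
ee_rot: [-2.35, -2.085, 0.0]
force: [0.2, -0.2, 0.1]
width: 0.499
```

```bash
python3 - <<'E'
from h import *
loc()
a=arm.get_image("scene")[170:320,210:470];m=arm.get_image("side")[120:300,260:410]
cv2.imwrite("pics/c6.png",np.hstack([cv2.resize(a,(460,400)),cv2.resize(m,(333,400),interpolation=cv2.INTER_CUBIC)]))
print(proj("side",W([-.0523,.076,.11])),proj("side",W([-.0166,.076,.115])),proj("scene",W([-.0523,.076,.11])))
s0=cv2.imread("pics/scene0.png");
for n,o in(("scene",s0),("side",cv2.imread("pics/side0.png"))):
    m=arm.get_image(n)
    for q in(o,m):
        g=(q[...,1]>100)&(q[...,0]<80)&(q[...,2]<80);r=(q[...,2]>130)&(q[...,1]<60)&(q[...,0]<60)
        print(n,"green",np.argwhere(g)[:,::-1].mean(0).round(1),"red",np.argwhere(r)[:,::-1].mean(0).round(1))
E
```

```text
t 18.8 local mm [-149.4   74.   201.3] F loc [ 0.2 -0.2  0.1] w 0.499
[[335.6973364  202.96170898]] [[353.31542988 196.06969215]] [[289.01634002 206.47247918]]
scene green [250.5 303. ] red [290.7 216.3]
scene green [250.1 303.1] red [290.8 216.6]
side green [398.2 369.7] red [334.9 204.1]
side green [397.7 370.3] red [335.4 205.2]
```

View pics/c6.png

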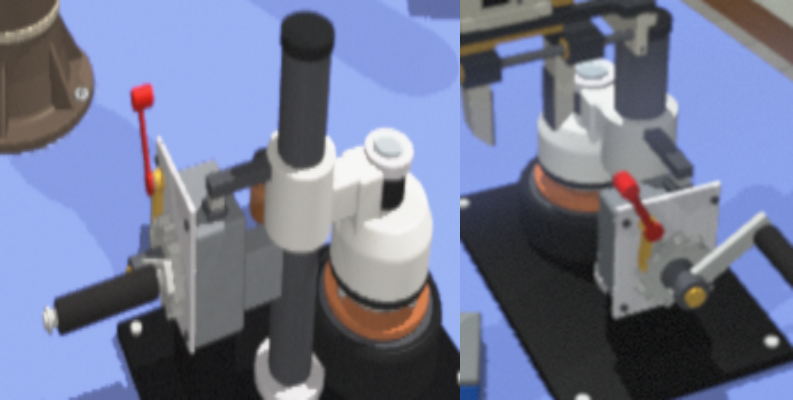

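The lever is back at its original hold pixels, the head sits on the stage, the screwdriver hasn't moved and the arm is clear. I'm handing in.

```bash
python3 -c "
from cell import arm
print(arm.sign_off())"
```

```text
the job is handed in; nothing more can be done
None
```

The head is down on the stage and the pawl lever is back on hold; I handed the job in at about 19 s of the 72 s allowed. The hand-in reports no verdict.

**What I did:** I threw the pawl lever to free and gripped the crank. I hoisted it about 0.17 rad, and the picture showed the pawl clear. Then I let it down in small steps with the grip in hand. At about -2.02 rad the pull at the grip went from 5–6 N to about -2 N, so I took the head as seated. I held there for about 0.4 s, let go of the crank and put the lever back on hold.

**Last checks:**
- **Lever:** the red knob is within about 1 pixel of its starting hold position in both cameras.
- **Head:** in the pictures it sits on the stage.
- **Arm:** it is clear, with the wrist force at about zero.
- **Screwdriver:** within about 0.6 pixel of where it was.

**Not fully checked:**
- **Jar and slide box:** I did not measure them. The arm only passed well above them.
- **Head contact force:** I inferred it from the fading pull at the grip.
- **Crank angle:** my angles have an uncertainty of about 2 degrees. The circle I fitted to the grip's path put the start at 148 degrees instead of the stated 150.

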